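# Sweep the rubber stoppers into the catch tray

### The arm

A 7-joint arm with a two-finger parallel gripper is mounted at the origin on the work surface. World frame = base frame: x ahead of the robot, y to its left, z up, the work surface at z = 0. Lengths are in m, angles in degrees, forces in N, time in s.
With the tool pointing down it reaches from about 0.4 to 0.85 m from the base axis. Payload 10.4 kg.
Tool frame: the origin (TCP) lies midway between the tips of the shut fingers; the grasp point (between the pads) lies 19 mm behind it; z points along the fingers, y is the direction in which the jaws open and shut (so a half turn about z gives the same grasp; the last joint's range is limited). The gripper opens to 87 mm and grips with 3 to 60 N. Pads are 19 mm wide; open, the fingers measure 117 mm over their backs; the gripper's body (75 mm by 190 mm) begins 51 mm behind the grasp point.
Start: joints at [-67.3, 19.034, -3.707, 83.658, 1.238, 77.344, -5.071], TCP at [0.254, 0.571, 0.192] pointing down, gripper open.
Joint ranges: [-148.97, 148.97], [-28.65, 121.19], [-84.17, 76.75], [9.2, 138.47], [-72.65, 252.65], [3.7, 117.97], [-149.18, 149.18]. Speed limits (degrees/s): [127.2, 127.2, 159.86, 159.86, 180, 180, 180].

### API

Orientations are given as [roll, pitch, yaw] about the fixed x, y, z axes, in that order (R = Rz(yaw) Ry(pitch) Rx(roll)).
In Python, from station import r, effector, inverse_kinematics, viewer, job gives the robot as it stands. Calls block until the motion is done:
- r.move_to(position, orientation): joint-space move of the TCP to a pose.
- r.move_l(position, ori=None, feed=0.15, contact_N=None): straight line of the TCP; ori=None keeps the orientation; feed is the mean speed in m/s. With contact_N (N) it stops when the force on the tool has changed by that much, and returns True; else False.
- r.movej(angles): joint-space move.
- effector.gripper_open() and effector.clamp(strength=None): open the fingers fully, or close them until they stop; strength is the grip in N (None keeps the last).
- r.sleep(seconds).
- inverse_kinematics(position, orientation): joint angles nearest the present ones, or None.
- r.get_state(): the state.
- viewer.get_image(name): name is "side" or "top"; returns the picture (480x640x3 uint8, blue, green, red); there is no depth.
- viewer.camera_info(name): a dict with "vfov" (degrees; the focal length in pixels is half the picture's height over the tangent of half this angle, whatever the lens; pixels are square), "cx", "cy" (the principal point, pixels), "R" (3x3) and "t" (3): a world point X has camera coordinates R X + t. Camera axes: x right, y down, z forward; pixel columns grow to the right and rows downward; lengths in m; the calibration is good to about 2 mm. A picture is of the moment at which its call begins. camera_info takes no time and is no camera call.
A pose or a line that the arm cannot do raises r.IKError and nothing moves.
- job.finish_job(): hands the job in, once; it reports no verdict.
The state is a dict: "time": time; "joints": joint angles; "qvel": joint speeds; "joint_torque": joint torques, N m; "tool_pos": TCP position; "orientation": TCP orientation; "contact_force": force on the tool from outside, world axes, zero at the start; "ft_torque": the same for the moment, N m; "opening": finger opening in m.
Only numpy, scipy, OpenCV 4.12 (cv2) and the standard library are available. Lean on these libraries where they do the work, as an engineer would, in place of code of your own. Each camera call takes 0.05 s, during which the arm holds its last target. There are 200 camera calls.

### The job

Clear the draining stand: with the fingertips, gently push the three black rubber stoppers along the deck and over its open edge, so that all three end up in the catch tray below. Do not pinch or pick them up, and leave the crucible and the beaker on the deck, and the reagent bottle on the bench, standing where they are.

Things in the scene. Friction and masses are not known exactly. Their poses are not given: they have to be found in the camera images.
- stand: fixed metal draining stand, turned at most 0.2 rad. Origin on the bench, z up, x across the stand, +y along it from deck to tray. Flat deck: top at z = 70 mm, x from -135 to 135, y from -195 to 160 mm. Kerbs 6 mm thick, 10 mm high run along its sides x = -135, x = 135 and y = -195; the edge y = 160 is open.
- stand_edge (a point): middle of the deck's open edge (x = 0, y = 160, z = 70 mm in the stand's frame); beyond it the tray lies lower.
- tray_floor (a point): centre of the floor of the grey plastic catch tray, one piece with the stand. In the stand's frame the tray's inside spans x from -130 to 130 mm and y from 160 to 300 mm; floor at z = 6 mm, walls up to z = 60 mm.
- stopper1_mid (a point): black rubber stopper, a cone standing on its wide end on the deck: foot 28 mm, top 22 mm across, 24 mm tall, about 20 g; slides if pushed low. This point is its middle, 12 mm up. Stoppers and crucible start in four lanes along y, at x = -84, -28, 28, 84 mm (within 5) of the stand, one in each in any order, y from -40 to 70 mm.
- stopper2_mid (a point): black rubber stopper, a cone standing on its wide end on the deck: foot 28 mm, top 22 mm across, 24 mm tall, about 20 g; slides if pushed low. This point is its middle, 12 mm up. Starts in one of the four lanes.
- stopper3_mid (a point): black rubber stopper, a cone standing on its wide end on the deck: foot 28 mm, top 22 mm across, 24 mm tall, about 20 g; slides if pushed low. This point is its middle, 12 mm up. Starts in one of the four lanes.
- crucible: small white porcelain crucible (open cup), 34 mm across, 34 mm tall, loose on the deck in one of the four lanes. Origin at the centre of its underside. To be left alone.
- beaker: small glass beaker, 42 mm across, 55 mm tall, loose on the deck near the kerbed end at y about -155 mm, x from -70 to 70 mm. Origin at the centre of its underside. To be left alone.
- reagent: amber reagent bottle, 66 mm across, 130 mm tall, standing loose on the bench beside the kerbed end of the stand, to the right as seen from the robot. Origin at the centre of its underside. To be left alone.

How it is judged (in metres and radians):
At the end, for the whole second after the job is handed in: The middles of all three stoppers are inside the tray's walls and below 60 mm, at rest (under 30 mm/s), standing or lying; the crucible, beaker and reagent bottle are upright within 0.3 rad and within 15 mm of where they began (x of stopper1_mid in the frame of stand between -0.13 and 0.13 m and y of stopper1_mid in the frame of stand between 0.16 and 0.3 m and z of each of stopper1_mid, stopper2_mid, stopper3_mid in the frame of stand below 0.06 m and linear speed of each of stopper1, stopper2, stopper3 below 0.03 m/s and x of stopper2_mid in the frame of stand between -0.13 and 0.13 m and y of stopper2_mid in the frame of stand between 0.16 and 0.3 m and x of stopper3_mid in the frame of stand between -0.13 and 0.13 m and y of stopper3_mid in the frame of stand between 0.16 and 0.3 m and not (distance of crucible from where it was at the start of the episode above 0.015 m or angle between crucible's own z axis and vertical above 0.3 rad) and not (distance of beaker from where it was at the start of the episode above 0.015 m or angle between beaker's own z axis and vertical above 0.3 rad) and not (distance of reagent from where it was at the start of the episode above 0.015 m or angle between reagent's own z axis and vertical above 0.3 rad)); the robot touches nothing.
It fails at once if a stopper is lifted (its middle more than 20 mm above where it is when standing on the deck) (height (world z) of any of stopper1_mid, stopper2_mid, stopper3_mid above 0.102 m).
It fails at once if a stopper is pinched or pressed hard by the fingers (more than 15 N) (contact force between the fingers and stopper1 above 15 N or contact force between the fingers and stopper2 above 15 N or contact force between the fingers and stopper3 above 15 N).
It fails at once if the crucible is shifted by more than 15 mm or tipped by more than 0.3 rad (distance of crucible from where it was at the start of the episode above 0.015 m or angle between crucible's own z axis and vertical above 0.3 rad).
It fails at once if the beaker is shifted by more than 15 mm or tipped by more than 0.3 rad (distance of beaker from where it was at the start of the episode above 0.015 m or angle between beaker's own z axis and vertical above 0.3 rad).
It fails at once if the reagent bottle is shifted by more than 15 mm or tipped by more than 0.3 rad (distance of reagent from where it was at the start of the episode above 0.015 m or angle between reagent's own z axis and vertical above 0.3 rad).
It also fails if it takes over 58 s, if anything falls off the work surface, if the arm or the gripper's body presses on something with over 40 N, if the wrist force passes 120 N, or if a joint passes its speed limit or range.

## Working session

There is one attempt and no reset: what is moved stays moved. The work goes in short steps, each a Python script; the robot and the scene stay as the last script left them, time stands still between calls to the robot, and variables do not carry over. Pictures are saved under pics/ and viewed, about 8 in all and at most 12, crops included, and the job is handed in when it is done.

```bash
mkdir -p pics; python3 - <<'E'
from station import r,viewer
import cv2
for n in("top","side"):
    cv2.imwrite(f"pics/{n}0.png",viewer.get_image(n)); print(n,viewer.camera_info(n))
print(r.get_state())
E
```

```text
top {'vfov': 46.878810752955424, 'cx': 330.74674345069445, 'cy': 233.95135595821284, 'R': array([[ 0.06463107, -0.99789222, -0.00582675],
       [-0.97550063, -0.06194822, -0.21109461],
       [ 0.21028871,  0.01932727, -0.97744827]]), 't': array([-0.13280443,  0.55803318,  1.00222535])}
side {'vfov': 55.605312988294, 'cx': 314.9598894860512, 'cy': 231.3867801470558, 'R': array([[-0.99114662, -0.13177999,  0.0161989 ],
       [-0.09073735,  0.58322866, -0.80722429],
       [ 0.09692835, -0.80154748, -0.59002249]]), 't': array([0.53124878, 0.17966596, 0.66655377])}
{'time': 0.1, 'joints': array([-67.30062683,  19.06839335,  -3.70772958,  83.69995022,
         1.23806268,  77.3438455 ,  -5.06952397]), 'qvel': array([-0.02543452, -0.06523549,  0.02878226, -0.1258635 , -0.08939468,
        0.11548835,  0.04266966]), 'joint_torque': array([ 2.65471070e-03, -6.24539137e+01,  2.52915110e-02, -3.90718746e+01,
       -6.14900328e-02,  3.64210317e-02,  5.19129026e-05]), 'tool_pos': array([0.25399942, 0.57064423, 0.19124349]), 'orientation': array([-1.79927763e+02,  3.48259657e-03,  1.56008736e+02]), 'contact_force': array([-0.70759008,  0.65422874, -0.34608301]), 'ft_torque': array([0.03964761, 0.00734537, 0.02161792]), 'opening': 0.08692600866971106}
```

View pics/top0.png

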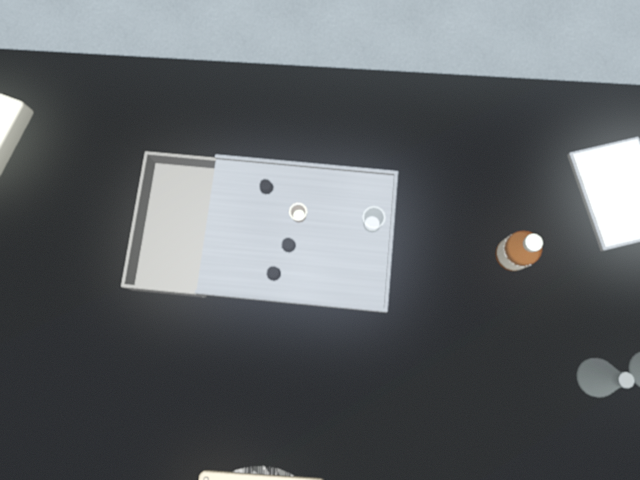

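View pics/side0.png

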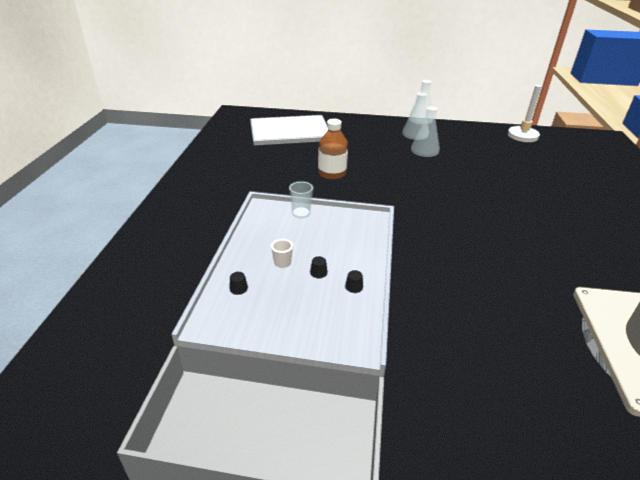

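The top view shows stoppers at about (266,186), (288,245) and (273,273). The crucible is at (298,212), the beaker at (373,218) and the bottle at (520,250). The tray is on the left, at world +y. The side view shows the same layout with everything upright.

```bash
cat > h.py <<'E'
import numpy as np,cv2
from station import r,effector,inverse_kinematics,viewer,job
def ray(n,p,z):
    c=viewer.camera_info(n);f=240/np.tan(np.radians(c['vfov']/2))
    d=c['R'].T@np.array([(p[0]-c['cx'])/f,(p[1]-c['cy'])/f,1]);o=-c['R'].T@c['t']
    return o+d*(z-o[2])/d[2]
def blobs(n,im,poly):
    m=np.zeros(im.shape[:2],np.uint8);cv2.fillPoly(m,[np.int32(poly)],255)
    m&=np.uint8(im.max(2)<70)*255
    cs=cv2.findContours(m,cv2.RETR_EXTERNAL,cv2.CHAIN_APPROX_NONE)[0]
    out=[]
    for c in cs:
        M=cv2.moments(c)
        if 60<M['m00']<1500: out.append((M['m10']/M['m00'],M['m01']/M['m00'],M['m00']))
    return out
TOPP=[(222,162),(390,176),(380,304),(208,290)]; SIDEP=[(252,204),(387,212),(378,360),(188,338)]
E
python3 - <<'E'
from h import *
np.set_printoptions(precision=4,suppress=True)
C=[ray("top",p,.08) for p in[(216,155),(398,171),(387,311)]]+[ray("top",(200,296),.07)]
print("corners",*C)
S=[ray("side",p,.08) for p in[(250,193),(394,206),(383,371),(178,344)]]
print("side",*S)
for K in (C,S):
    c=[np.hypot(*(K[i]-K[(i+1)%4])[:2]) for i in range(4)];print(c)
for n,P in(("top",TOPP),("side",SIDEP)):
    for b in blobs(n,cv2.imread(f"pics/{n}0.png"),P): print(n,b,ray(n,b,.082))
print("cruc",ray("top",(298,212),.104),ray("side",(282,245),.104),"beak",ray("side",(301,187),.125),ray("top",(373,216),.125))
E
```

```text
corners [0.7033 0.1352 0.08  ] [ 0.6928 -0.2184  0.08  ] [ 0.424  -0.2089  0.08  ] [0.4302 0.1374 0.07  ]
side [ 0.6893 -0.2141  0.08  ] [ 0.4201 -0.2113  0.08  ] [0.4357 0.1536 0.08  ] [0.6892 0.15   0.08  ]
[np.float64(0.35375985006308963), np.float64(0.26897698382470225), np.float64(0.3463424724106418), np.float64(0.2730873144409987)]
[np.float64(0.269237286756704), np.float64(0.36526490398357203), np.float64(0.2535409953560106), np.float64(0.36411224436668)]
side (237.5934664246824, 283.2105263157895, 275.5) [0.645  0.0334 0.082 ]
side (354.044275774826, 281.49715370018976, 263.5) [0.4794 0.0048 0.082 ]
side (318.4142857142857, 267.3333333333333, 245.0) [ 0.5346 -0.0186  0.082 ]
cruc [ 0.5934 -0.0345  0.104 ] [ 0.5931 -0.0364  0.104 ] beak [ 0.5859 -0.1761  0.125 ] [ 0.5892 -0.1722  0.125 ]
```

```bash
cat >> h.py <<'E'
YAW=-0.025; E0=np.array([.5567+.025*.355,.143])
u=np.array([-np.sin(YAW),np.cos(YAW)])
O=[180,0,90+np.degrees(YAW)]
Z=.0745
def push(p,over=.010,back=.040):
    p=np.array(p);a=p-back*u; b=p+u*((E0-p)@u+over-.0095)
    r.move_to([*a,.17],O); r.move_l([*a,.09],feed=.12)
    print("touch",r.move_l([*a,Z],feed=.03,contact_N=6),r.get_state()['tool_pos'])
    r.move_l([*b,Z],feed=.05)
    s=r.get_state();print(s['tool_pos'],s['contact_force'],s['time'])
    r.move_l([*(b-.01*u),.17],feed=.15)
E
python3 - <<'E'
from h import *
for p in[(.645,.0334),(.4794,.0048),(.5346,-.0186)]:
    for z in(.17,Z):
        for y in (p[1]-.04,.145): print(p,z,y,inverse_kinematics([p[0],y,z],O))
effector.clamp(5)
push((.645,.0334))
cv2.imwrite("pics/side1.png",viewer.get_image("side"))
E
```

```text
(0.645, 0.0334) 0.17 -0.006600000000000002 [-27.8691829   24.34713087  33.03610183  83.74495467 -13.4016029
  75.86011696   4.67499643]
(0.645, 0.0334) 0.17 0.145 [-35.12128891  25.40680128  25.63178454  80.67162197 -11.00874668
  76.39126667 -10.50111414]
(0.645, 0.0334) 0.0745 -0.006600000000000002 [-26.80083343  28.77607859  31.2964816   89.83143129 -15.90250182
  65.87298268   6.46037754]
(0.645, 0.0334) 0.0745 0.145 [-35.48471929  29.79358486  25.81676841  86.86751474 -13.65100384
  66.47220824  -8.60517134]
(0.4794, 0.0048) 0.17 -0.0352 [-35.80080283   0.20748367  35.09867635 108.19221622  -0.12570007
  71.63806929  -2.0950998 ]
(0.4794, 0.0048) 0.17 0.145 [-42.61330855   3.61028557  21.54914254 104.96009779  -1.39601504
  71.68644028 -22.09668602]
(0.4794, 0.0048) 0.0745 -0.0352 [-34.69965938   7.09722515  35.86419509 114.74264467  -4.81494873
  59.58412062   1.96510984]
(0.4794, 0.0048) 0.0745 0.145 [-41.48533851   9.34410796  21.18480636 111.3664263   -3.88610133
  59.96806815 -20.04237824]
(0.5346, -0.0186) 0.17 -0.0586 [-32.21441553   9.41643308  37.58578097 100.50702925  -6.01967372
  72.09886515   5.42041797]
(0.5346, -0.0186) 0.17 0.145 [-40.54826625  10.89035224  23.50294864  97.6266999   -4.53317326
  72.41911887 -17.4843011 ]
(0.5346, -0.0186) 0.0745 -0.0586 [-31.18387246  15.72902372  37.60082108 106.77664435 -10.89195785
  61.08774761   9.24785444]
(0.5346, -0.0186) 0.0745 0.145 [-39.44641027  16.16809441  22.73528866 103.81738219  -7.04091212
  61.39486278 -15.57189359]
touch False [ 0.64402127 -0.00662814  0.07450154]
[0.6477043  0.14127704 0.07448908] [-0.22015504  0.50324537 -0.46631541] 8.6917
```

View pics/side1.png

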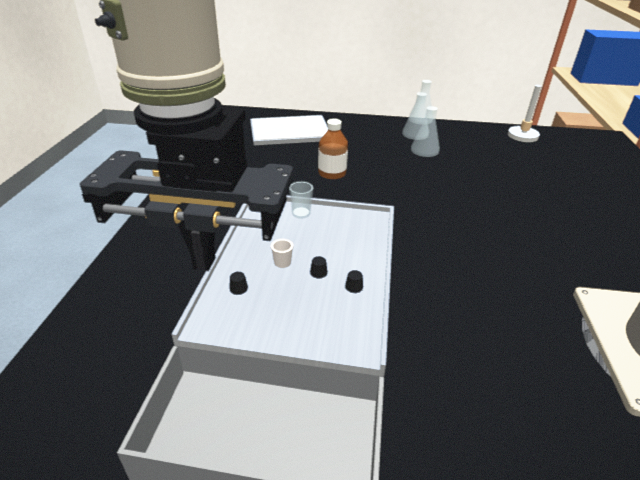

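The picture shows the hand back near the start of the stroke (tip at about (200,268)) and stopper 1 still at (237,283), which disagrees with the reported pose. I'll check where the TCP should appear and take another picture.

```bash
python3 - <<'E'
from h import *
r.sleep(.3)
s=r.get_state();print(s['time'],s['tool_pos'],s['orientation'],s['joints'],s['opening'])
for n in("side","top"):
    c=viewer.camera_info(n);f=240/np.tan(np.radians(c['vfov']/2));v=c['R']@s['tool_pos']+c['t'];print(n,v[:2]/v[2]*f+[c['cx'],c['cy']])
a=viewer.get_image("side");b=viewer.get_image("top")
cv2.imwrite("pics/both2.png",cv2.resize(np.vstack([a,b]),None,fx=.62,fy=.62,interpolation=cv2.INTER_AREA))
cv2.imwrite("pics/side2.png",a)
E
```

```text
9.8333 [0.64728044 0.13145513 0.16950372] [-1.79963003e+02  1.63417366e-02  8.85687966e+01] [-37.58520594  26.15704503  30.88592469  80.98752679 -13.44445676
  76.56262983  -7.59644703] 0.00047110377343418
side [206.47220689 284.18426718]
top [204.08609147 167.35927686]
```

View pics/both2.png

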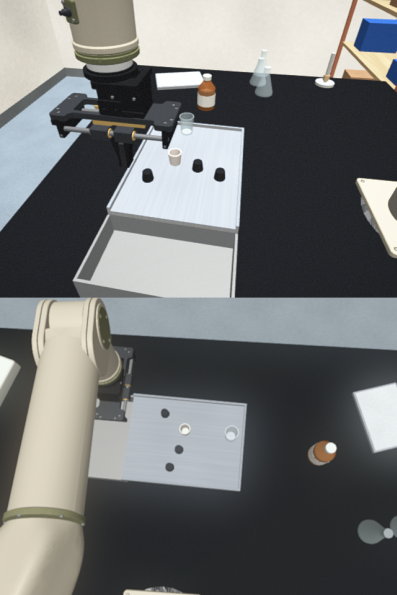

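Stopper 1 was not moved. The drawn fingertip sits about 16 px above its predicted position (206,284), so the tip is offset from the reported TCP. I'll touch the deck at a clear spot to calibrate this.

```bash
python3 - <<'E'
from h import *
r.move_to([.56,.10,.17],O)
r.move_l([.56,.10,.09],feed=.1)
t=r.move_l([.56,.10,.045],feed=.02,contact_N=4)
s=r.get_state();print(t,s['time'],s['tool_pos'],s['contact_force'],s['opening'])
for n in("side","top"):
    c=viewer.camera_info(n);f=240/np.tan(np.radians(c['vfov']/2));v=c['R']@s['tool_pos']+c['t'];print(n,v[:2]/v[2]*f+[c['cx'],c['cy']])
a=viewer.get_image("side")
r.move_l([.56,.10,.12],feed=.1)
cv2.imwrite("pics/side3.png",a); cv2.imwrite("pics/c3.png",cv2.resize(a[160:380,160:420],None,fx=2.7,fy=2.7))
E
```

```text
False 13.7417 [0.56003918 0.10000267 0.04505731] [ 0.28441879 -0.53463199 -0.14631628] 0.000750653007999589
side [288.06977043 343.15712148]
top [229.74800799 231.90134653]
```

View pics/c3.png

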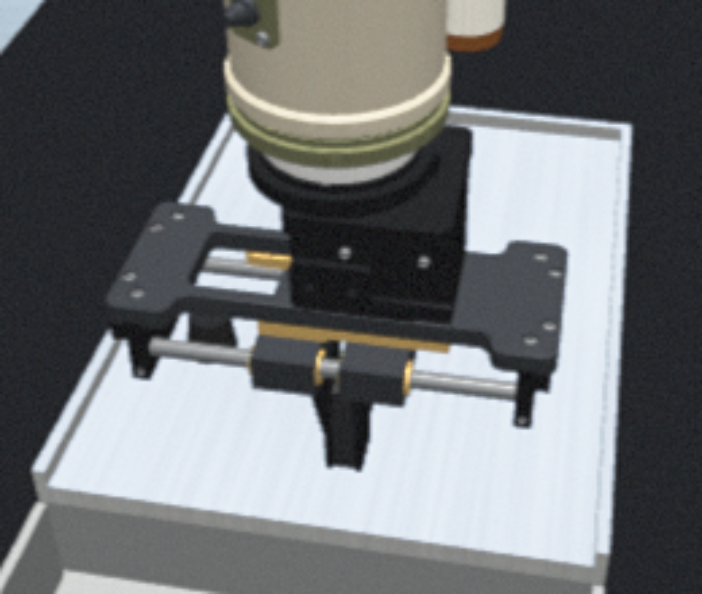

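```bash
python3 - <<'E'
from h import *
c=viewer.camera_info("side");f=240/np.tan(np.radians(c['vfov']/2))
for z in(.045,.06,.07,.08,.09):
  for y in(.09,.11): 
    v=c['R']@[.56,y,z]+c['t'];print(z,y,v[:2]/v[2]*f+[c['cx'],c['cy']])
# edge position via rays on z=.07 and tray-end, top+side
for n,p in(("side",(290,356)),("top",(207,225))): print(n,ray(n,p,.07))
for z in (.06,.07,.08,.09): print(z,ray("side",(287.8,333),z))
print(r.get_state()['tool_pos'])
# top-view stoppers
for p in[(266,186),(288,245),(273,273)]: print(ray("top",p,.082))
E
```

```text
0.045 0.09 [289.40967312 337.47984034]
0.045 0.11 [286.75474354 349.04517923]
0.06 0.09 [289.22128969 330.02475012]
0.06 0.11 [286.52196253 341.56136623]
0.07 0.09 [289.0926508  324.93399183]
0.07 0.11 [286.3629043  336.44770984]
0.08 0.09 [288.96148819 319.74335993]
0.08 0.11 [286.20064011 331.23098361]
0.09 0.09 [288.82772686 314.44988623]
0.09 0.11 [286.03507207 325.9080396 ]
side [0.54982967 0.14016265 0.07      ]
top [0.56553239 0.13956936 0.07      ]
0.06 [0.56095902 0.09540136 0.06      ]
0.07 [0.55919794 0.10400448 0.07      ]
0.08 [0.55743686 0.11260761 0.08      ]
0.09 [0.55567578 0.12121074 0.09      ]
[0.5595755  0.09996422 0.11938247]
[0.64625005 0.03237159 0.082     ]
[ 0.53434825 -0.01893407  0.082     ]
[0.48003575 0.00448135 0.082     ]
```

The lateral position agrees in both views, but the true tip is about 27 mm higher than reported. That explains the miss. I'll find the deck by touch.

```bash
python3 - <<'E'
from h import *
r.move_l([.56,.10,.052],feed=.1)
t=r.move_l([.56,.10,.030],feed=.012,contact_N=4)
s=r.get_state();print(t,s['time'],s['tool_pos'],s['contact_force'])
a=viewer.get_image("side")
r.move_l([.56,.10,.12],feed=.1)
cv2.imwrite("pics/c4.png",cv2.resize(a[160:380,160:420],None,fx=2.5,fy=2.5))
E
```

```text
True 16.5833 [0.55993275 0.0999627  0.03991212] [-0.99287691 -0.0273454   6.44409305]
```

View pics/c4.png

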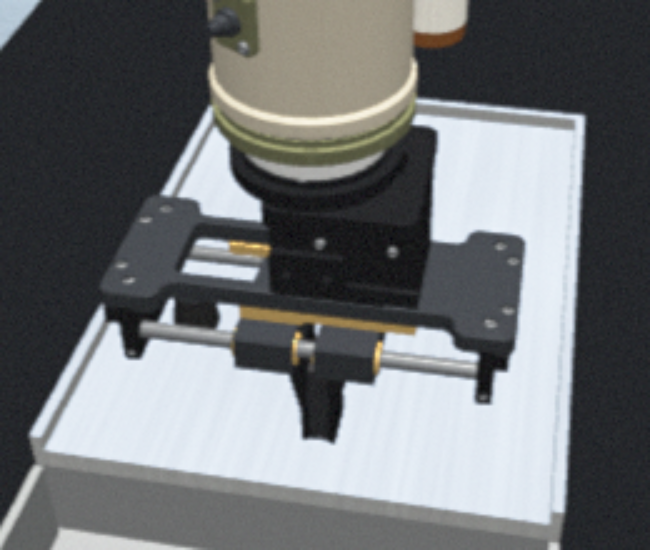

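The tip touches the deck at reported z = 0.040, so the true tip is 30 mm above the reported TCP. I'll correct the height and push; the body will still clear the crucible by about 10 mm.

```bash
sed -i 's/^Z=.*/Z=.0447/; s/\.17\]/.13]/g; s/\*a,\.09\]/*a,.06]/' h.py; python3 - <<'E'
from h import *
push((.646,.033))
r.sleep(.3)
a=viewer.get_image("side"); cv2.imwrite("pics/s5.png",a)
E
```

```text
touch False [ 0.6450073  -0.00701385  0.04466892]
[0.64870389 0.14122398 0.04467499] [ 0.68582322 -0.02144502 -0.50250529] 22.7083
```

View pics/s5.png

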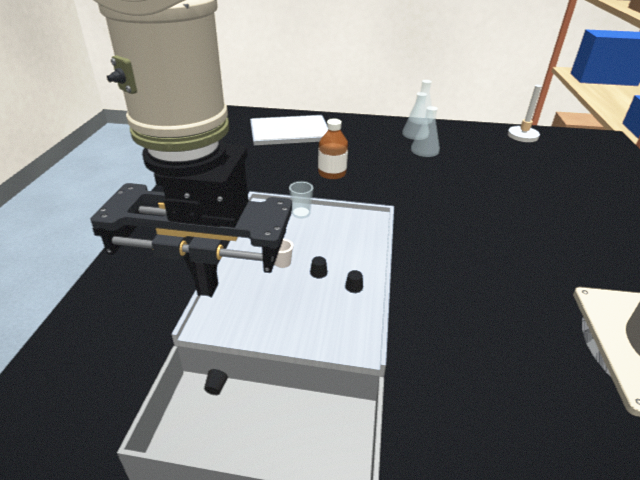

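Stopper 1 is in the tray at (215,381). The crucible at (284,253) looks unmoved, so I'll push the other two.

```bash
python3 - <<'E'
from h import *
push((.5346,-.0187))
push((.4797,.0047))
r.move_l([.45,.25,.20],feed=.25); r.move_to([.28,.52,.2],O)
r.sleep(.3)
a=viewer.get_image("side");b=viewer.get_image("top");cv2.imwrite("pics/s6.png",a);cv2.imwrite("pics/t6.png",b)
d=cv2.absdiff(a,cv2.imread("pics/side0.png")).max(2)
print("diff crucible/beaker/bottle",d[238:270,268:297].mean(),d[180:220,286:316].mean(),d[118:180,315:350].mean())
s=r.get_state();print(s['time'],s['tool_pos'],s['contact_force'])
E
```

```text
touch False [ 0.53361172 -0.05875643  0.04470383]
[0.53868236 0.14410556 0.04471898] [-0.62087919 -0.08233629 -0.8673545 ] 30.275
touch False [ 0.47869414 -0.03536775  0.04468493]
[0.4832413  0.14549595 0.04471721] [ 0.23371688  1.24555585 -0.48296019] 36.9083
diff crucible/beaker/bottle 2.122844827586207 2.7258333333333336 3.2276497695852533
39.95 [0.28028693 0.51979838 0.20008831] [0.22687028 0.11506053 0.03699782]
```

View pics/s6.png

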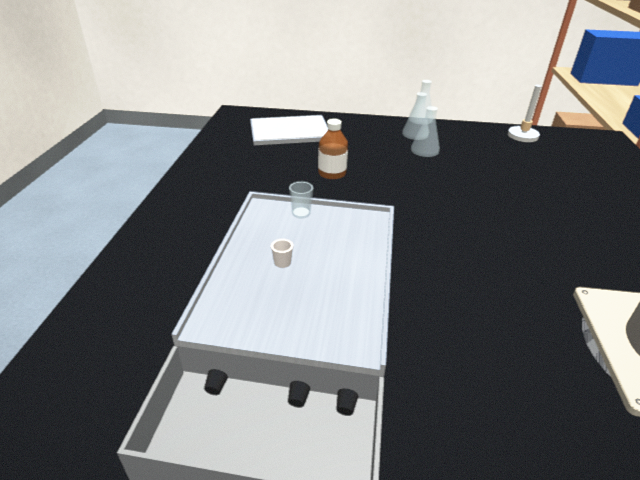

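All three stoppers are in the tray at (215,381), (298,394) and (346,402), and the crucible, beaker and bottle are unchanged. I'll check that the stoppers are at rest, then hand in.

```bash
python3 - <<'E'
from h import *
for p in[(215,381),(298,394),(346,402)]:
    w=ray("side",p,.018);q=w[:2]-E0;print(w, "past edge",q@u,"x",q@[u[1],-u[0]])
a=viewer.get_image("side");print("tray motion",cv2.absdiff(a,cv2.imread("pics/s6.png"))[365:460,150:380].mean())
job.finish_job()
E
```

```text
[0.64789686 0.15342838 0.018     ] past edge 0.012482954445953027 x 0.08203545833837919
[0.53729254 0.15705045 0.018     ] past edge 0.013339066858485966 x -0.028624844672323676
[0.47555453 0.15975135 0.018     ] past edge 0.014495837234889135 x -0.09041108065732552
tray motion 2.1256445461479787
the job is handed in; nothing more can be done
```

All three stoppers are in the catch tray and the job is handed in; the clock stood at about 40 s of the 58 s allowed.

**What I did:** I pushed each stopper with the shut fingers, along its own lane and over the open edge. Nothing was pinched or lifted.

**What went wrong:** My first stroke passed over stopper 1 without touching it. The real fingertips sit about 30 mm higher than the reported TCP, which disagrees with the given tool frame. I found the deck by touch at a reported z of 0.040 m instead of 0.070 m, corrected the height, and the three pushes then worked.

**Last checks:**
- **Stoppers:** They lie on the tray floor about 12–14 mm past the edge, at stand x of about +82, -29 and -90 mm. These positions come from the side camera only, so they are good to a few millimetres. The tray picture showed no motion beyond image noise.
- **Crucible, beaker and bottle:** They look the same as in the first side picture, with differences at noise level.
- **Arm:** It was parked clear, touching nothing, with about 0 N on the tool.
- **Not checked:** I saved a final top view but did not measure it. My colour mask had found no stoppers in the first top view, so there I used pixel positions read by eye, which agreed with the side view to about 1 mm.

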